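# Line up the paint jars by height

### The job

Tidy the four lidded paint jars on the artist's desk: stand them upright on the wooden plank in order of height, one in the middle of each cork pad, with the shortest at the end next to the round white palette and the tallest at the end next to the cup. Set each jar down gently, without dropping it or knocking any jar over, and leave the palette and the cup where they are.

Things in the scene. Friction and masses are not known exactly. Their poses are not given: they have to be found in the camera images.
- jar_small_mid (a point): the shortest of the four loose jars: an upright round amber glass jar with a paper label and a white screw lid of the same width, 40 mm across and 46 mm tall overall, straight-sided; the point is its centre, half-way up (23 mm above its foot), z along its axis, up; it stands loose on the desk at the robot's side of the plank
- jar_medium_mid (a point): the second shortest of the four loose jars: an upright round amber glass jar with a paper label and a white screw lid of the same width, 46 mm across and 66 mm tall overall, straight-sided; the point is its centre, half-way up (33 mm above its foot), z along its axis, up; it stands loose on the desk at the robot's side of the plank
- jar_large_mid (a point): the second tallest of the four loose jars: an upright round amber glass jar with a paper label and a white screw lid of the same width, 52 mm across and 88 mm tall overall, straight-sided; the point is its centre, half-way up (44 mm above its foot), z along its axis, up; it stands loose on the desk at the robot's side of the plank
- jar_largest_mid (a point): the tallest of the four loose jars: an upright round amber glass jar with a paper label and a white screw lid of the same width, 58 mm across and 112 mm tall overall, straight-sided; the point is its centre, half-way up (56 mm above its foot), z along its axis, up; it stands loose on the desk at the robot's side of the plank
- pad_1_top (a point): round cork pad, the end of the row at the robot's left (+y), 68 mm across, 3 mm thick, fixed on the 340 x 90 x 15 mm light wooden plank lying on the desk; all four are alike, in one straight row along the plank's middle, 85 mm apart; the point is the centre of its upper face, 18 mm above the desk; x points across the row, away from the robot, y along the row to the robot's left
- pad_2_top (a point): round cork pad, second from the robot's left, 68 mm across, 3 mm thick, fixed on the 340 x 90 x 15 mm light wooden plank lying on the desk; all four are alike, in one straight row along the plank's middle, 85 mm apart; the point is the centre of its upper face, 18 mm above the desk; x points across the row, away from the robot, y along the row to the robot's left
- pad_3_top (a point): round cork pad, third from the robot's left, 68 mm across, 3 mm thick, fixed on the 340 x 90 x 15 mm light wooden plank lying on the desk; all four are alike, in one straight row along the plank's middle, 85 mm apart; the point is the centre of its upper face, 18 mm above the desk; x points across the row, away from the robot, y along the row to the robot's left
- pad_4_top (a point): round cork pad, the end of the row at the robot's right (-y), 68 mm across, 3 mm thick, fixed on the 340 x 90 x 15 mm light wooden plank lying on the desk; all four are alike, in one straight row along the plank's middle, 85 mm apart; the point is the centre of its upper face, 18 mm above the desk; x points across the row, away from the robot, y along the row to the robot's left
- palette: bystander that marks one end of the row: flat round white ceramic palette with patches of dried paint, 110 mm across, 12 mm thick, lying loose on the desk beyond one end of the plank (either end), about 115 mm from the last pad; origin at the centre of its underside
- cup: bystander: empty white ceramic water cup without handle, 74 mm across its mouth, 80 mm tall, standing loose on the desk beyond the end of the plank that is opposite to the palette; origin at the centre of its underside

How it is judged:
By the outcome, as a careful person would: the job done as asked, in the order asked, and still so for the second after the job is handed in, with the robot touching nothing.
It also fails if it takes over 86 s, if anything falls off the work surface, if the arm or the gripper's body presses on something with over 40 N, if the wrist force passes 120 N, or if a joint passes its speed limit or range.

### The arm

A 6-joint arm with a two-finger parallel gripper is mounted at the origin on the work surface. World frame = base frame: x ahead of the robot, y to its left, z up, the work surface at z = 0. Lengths are in m, angles in rad, forces in N, time in s.
With the tool pointing down it reaches from about 0.275 to 0.85 m from the base axis. Payload 19 kg.
Tool frame: the origin (TCP) lies between the finger pads; the fingertips stand 19 mm ahead of it and the grasp point (between the pads) is the TCP; z points along the fingers, y is the line along which they close (so a half turn about z gives the same grasp; the last joint's range is limited). The gripper opens to 85 mm and grips with 20 to 120 N. Pads are 22 mm wide; open, the fingers measure 114 mm over their backs; the gripper's body (76 mm by 85 mm) begins 54 mm behind the grasp point. The pads swing forward as they close: fully open they stand 13 mm farther back than shut.
Start: joints at [-1.426, 0.15, 1.437, -0, 1.554, -0.134], TCP at [0.158, -0.553, 0.25] pointing down, gripper open.
Joint ranges: [-2.8, 2.8], [-0.68, 2.1], [0.12, 2.68], [-1.39, 4.53], [0.16, 2.79], [-2.81, 2.81]. Speed limits (rad/s): [1.89, 1.89, 2.22, 3.01, 3.01, 3.01].

### API

Orientations are given as [roll, pitch, yaw] about the fixed x, y, z axes, in that order (R = Rz(yaw) Ry(pitch) Rx(roll)).
In Python, from bench import arm gives the robot as it stands.
- The arm moves only by the shell command python3 -m creep 'ROWS'. ROWS is JSON, a list that holds one entry, the list of rows, each a list of 7 numbers: the turn, a rotation vector about the world's x, y, z in rad, then the shift along the world's x, y, z in m, then the finger opening in m, from 0 to 0.0854. A call has 1 to 12 rows; each row shifts and turns the commanded pose from where the row before left it; what a row does not reach is not made up. A row lasts 1/10 s, in which the tool goes at most 50 mm and 8.59 degrees, less where a joint would pass 70% of its speed; a pose out of reach is approached as far as the arm can. A call is refused whole if a number of a shift passes 0.05 or a number of a turn 0.15, either way. A call with a gripper value outside its range is refused whole. The fingers move at their own pace and stop on an object; the grip force is fixed at half the most. Time passes only in rows, so rows that do not move let the fingers close. It gives the time, the measured TCP pose, the force, the opening and the grip force at its end, in the units of the state.
- arm.sense(): the state, without advancing time (a new reading comes with each control period).
- arm.grab_frame(name): name is "side" or "top" or "wrist"; returns a dict with "color" (420x560x3 uint8, red, green, blue), "range_z" (420x560 float32, m along the optical axis (not along the pixel's ray), 0 where there is no reading), "fov_y" (degrees; the focal length in pixels is half the picture's height over the tangent of half this angle, whatever the lens; pixels are square), "cx", "cy" (the principal point, pixels), "extrinsics" (4x4, takes a point from camera to world coordinates). Camera axes: x right, y down, z forward; pixel columns grow to the right and rows downward; lengths in m; the calibration is good to about 2 mm. A picture is of the moment at which its call begins.
- arm.close_job(): hands the job in; it is judged then, once.
The state is a dict: "clock": time; "q": joint angles; "joint_velocities": joint speeds; "joint_torque": joint torques, N m; "position": TCP position; "tool_rot": TCP orientation; "wrist_force": force on the tool from outside, world axes, zero at the start; "moment": the same for the moment, N m; "finger_gap": opening from 0.0 (shut) to 1.0 (fully open); "grip_force": force on a finger pad.
Only numpy, scipy, OpenCV 4.12 (cv2) and the standard library are available. Lean on these libraries where they do the work, as an engineer would, in place of code of your own. Each camera call takes 0.05 s, during which the arm holds its last target. There are 200 camera calls.

## Working session

There is one attempt and no reset: what is moved stays moved. The work goes in short steps, Python scripts to look and compute and a shell command to move; the robot and the scene stay as the last step left them, time stands still between calls to the robot, and variables do not carry over. Pictures are saved under pics/ and viewed, at most 14 in all, crops included, and the job is handed in when it is done.

```bash
mkdir -p pics
cat > h.py <<'E'
import numpy as np, cv2
from bench import arm
def grab(n,name):
    f=arm.grab_frame(n); cv2.imwrite(f'pics/{name}.png',f['color'][:,:,::-1]); np.savez(f'/tmp/{name}.npz',**f); return f
def world(f):
    d=f['range_z']; h,w=d.shape; fl=h/2/np.tan(np.radians(f['fov_y'])/2)
    v,u=np.mgrid[:h,:w]; P=np.stack([(u-f['cx'])/fl*d,(v-f['cy'])/fl*d,d,np.ones_like(d)],-1)@np.array(f['extrinsics']).T
    P=P[...,:3]; P[d==0]=np.nan; return P
E
python3 - <<'E'
from h import *
a=grab('top','top0');b=grab('side','side0')
cv2.imwrite('pics/both.png',cv2.resize(np.hstack([a['color'],b['color']])[:,:,::-1],(800,300)))
s=arm.sense();print(s['position'],s['tool_rot'],s['finger_gap'],a['extrinsics'])
E
```

```text
[ 0.15817449 -0.55261824  0.24975088] [-3.14052535e+00 -1.12013619e-04  2.78772635e-01] 0.9974549180437774 [[ 0.00842296 -0.99172917  0.12807153  0.42960185]
 [-0.99995903 -0.00877816 -0.00220922 -0.00409172]
 [ 0.00331518 -0.12804767 -0.99176247  1.07210722]
 [ 0.          0.          0.          1.        ]]
```

View pics/top0.png

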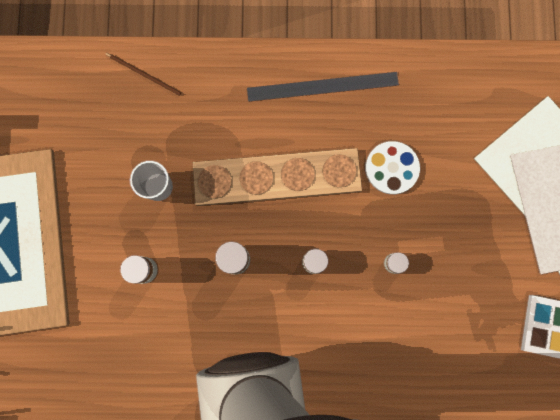

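View pics/side0.png

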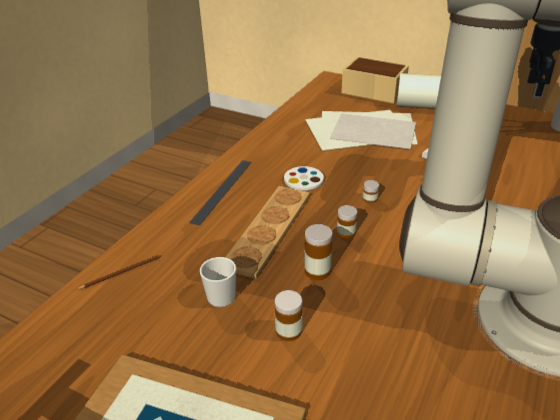

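The top view shows the cup at (150,180), left (+y), and the palette at (393,167), right (-y). The pads are at (215,182), (257,178), (298,174) and (340,170). The lids are at (135,269), (233,257), (315,261) and (397,263). The side view agrees. So the small jar goes on pad 4 and the largest on pad 1.

Run:
```python
from h import *
f=dict(np.load('/tmp/top0.npz')); P=world(f)
for n,(u,v) in dict(j1=(135,269),j2=(233,257),j3=(315,261),j4=(397,263),cup=(150,180),pal=(393,167)).items():
    w=P[v-28:v+29,u-28:u+29].reshape(-1,3); z=P[v,u,2] if n!='cup' else .08
    s=w[abs(w[:,2]-z)<.006]
    c,r=cv2.minEnclosingCircle(s[:,:2].astype(np.float32))
    print(n,np.round(np.median(s[:,2]),4),np.round(s.mean(0)[:2],4),'minmax c',np.round((s.max(0)+s.min(0))[:2]/2,4),'diam',np.round((s.max(0)-s.min(0))[:2],4))
hsv=cv2.cvtColor(f['color'],cv2.COLOR_RGB2HSV)
for u,v in[(215,182),(257,178),(298,174),(340,170)]: print('pad',np.round(P[v,u],4))
# plank from height
w=P[140:212,185:370]; m=(abs(w[...,2]-.0165)<.006)&(w[...,1]>-.22)
mm=np.zeros(m.shape,np.uint8);mm[m]=255
mm=cv2.morphologyEx(mm,cv2.MORPH_OPEN,np.ones((5,5)))
n,l,st,_=cv2.connectedComponentsWithStats(mm);k=1+st[1:,4].argmax()
r=cv2.minAreaRect(w[l==k][:,:2].astype(np.float32));print(r, np.nanmedian(w[l==k][:,2]))
```

```text
j1 0.0867 [0.4508 0.2577] minmax c [0.4508 0.2581] diam [0.0517 0.0507]
j2 0.1108 [0.473  0.0766] minmax c [0.4726 0.0765] diam [0.0563 0.0565]
j3 0.0647 [ 0.4697 -0.0798] minmax c [ 0.4703 -0.0797] diam [0.0439 0.0442]
j4 0.045 [ 0.4686 -0.2411] minmax c [ 0.4685 -0.2415] diam [0.0369 0.0394]
cup 0.0783 [0.6223 0.2407] minmax c [0.6214 0.2397] diam [0.0719 0.0737]
pal 0.0112 [ 0.6642 -0.2416] minmax c [ 0.665  -0.2428] diam [0.1098 0.1128]
pad [0.6289 0.1205 0.0177]
pad [0.6372 0.0353 0.0212]
pad [ 0.6474 -0.0478  0.0156]
pad [ 0.6566 -0.1335  0.0148]
((0.6433583498001099, -0.004447191953659058), (0.09048881381750107, 0.3399449288845062), 5.440603733062744) 0.015561251421025268
```

```bash
python3 -m creep '[[[0,0,0.1156,0.0259,0.026,-0.008,0.0854],[0,0,0.1156,0.0259,0.026,-0.008,0.0854],[0,0,0.1156,0.0259,0.026,-0.008,0.0854],[0,0,0.1156,0.0259,0.026,-0.008,0.0854],[0,0,0.1156,0.0259,0.026,-0.008,0.0854],[0,0,0.1156,0.0259,0.026,-0.008,0.0854],[0,0,0.1156,0.0259,0.026,-0.008,0.0854],[0,0,0.1156,0.0259,0.026,-0.008,0.0854],[0,0,0.1156,0.0259,0.026,-0.008,0.0854],[0,0,0.1156,0.0259,0.026,-0.008,0.0854],[0,0,0.1156,0.0259,0.026,-0.008,0.0854],[0,0,0.1156,0.0259,0.026,-0.008,0.0854]]]'
python3 -m creep '[[[0,0,0,0,0,0,0.0854],[0,0,0,0,0,0,0.0854]]]'
python3 - <<'E'
from h import *
f=grab('wrist','w1');P=world(f);s=arm.sense();print(s['position'],s['tool_rot'])
m=(abs(P[...,2]-.045)<.008)&(np.hypot(P[...,0]-.4687,P[...,1]+.2413)<.035)
w=P[m];print(m.sum(),w.mean(0),(w.max(0)+w.min(0))/2,w.max(0)-w.min(0))
E
```

```text
clock: 1.3
position: [0.4698, -0.2394, 0.1538]
tool_rot: [-3.141, -0.0, 1.671]
wrist_force: [0.1, -1.1, -0.1]
finger_gap: 0.999
grip_force: 0.0
clock: 1.5
position: [0.4691, -0.2402, 0.1538]
tool_rot: [-3.141, -0.001, 1.667]
wrist_force: [-0.8, 0.5, -0.4]
finger_gap: 1.003
grip_force: 0.0
[ 0.46883826 -0.24082249  0.15412999] [-3.14100076e+00 -1.44692330e-04  1.66546377e+00]
2376 [ 0.46758006 -0.2394456   0.04586216] [ 0.46792525 -0.24046928  0.04280414] [0.03946202 0.03924475 0.01113522]
```

View pics/w1.png

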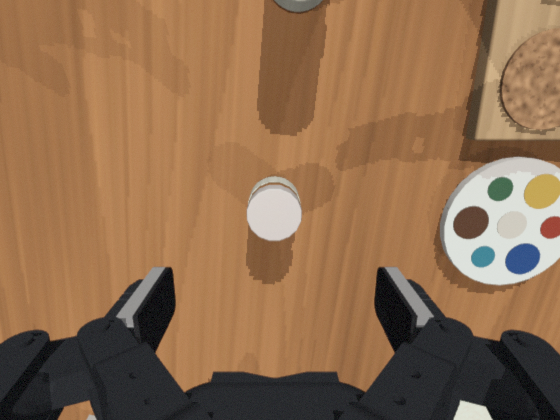

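The wrist view shows the small lid at (274,212), with the fingers straddling its column. It agrees with the top measurement to about 1 mm, so I'm descending to grasp.

```bash
python3 -m creep '[[[0,0,0,0,0,-0.03,0.0854],[0,0,0,0,0,-0.03,0.0854],[0,0,0,0,0,-0.03,0.0854],[0,0,0,0,0,-0.025,0.0854],[0,0,0,0,0,-0.012,0.0854],[0,0,0,0,0,0,0.0854]]]'
python3 -m creep '[[[0,0,0,0,0,0,0.06],[0,0,0,0,0,0,0.048],[0,0,0,0,0,0,0.03],[0,0,0,0,0,0,0.03],[0,0,0,0,0,0,0.03],[0,0,0,0,0,0,0.03],[0,0,0,0,0,0,0.03],[0,0,0,0,0,0,0.03]]]'
```

```text
clock: 2.15
position: [0.4681, -0.2411, 0.0263]
tool_rot: [-3.14, -0.001, 1.664]
wrist_force: [-0.6, -0.5, 1.0]
finger_gap: 1.002
grip_force: 0.0
clock: 2.95
position: [0.4695, -0.2411, 0.0285]
tool_rot: [3.141, 0.001, 1.666]
wrist_force: [-2.6, 1.2, 10.1]
finger_gap: 0.455
grip_force: 59.5
```

```bash
python3 -m creep '[[[0,0,0,0,0,0.01,0.03],[0,0,0,0,0,0.025,0.03],[0,0,0,0,0,0.025,0.03],[0,0,0,0.02,0.01,0.01,0.03],[0,0,0,0.03,0.018,0,0.03],[0,0,0,0.035,0.021,0,0.03],[0,0,0,0.035,0.021,0,0.03],[0,0,0,0.035,0.021,0,0.03],[0,0,0,0.0217,0.0136,0,0.03],[0,0,0,0.01,0.005,0,0.03],[0,0,0,0,0,0,0.03],[0,0,0,0,0,0,0.03]]]'
python3 - <<'E'
from h import *
f=grab('wrist','w2');grab('side','s2');s=arm.sense();print(s['position'],s['tool_rot'],s['wrist_force'],s['finger_gap'])
E
```

```text
clock: 4.15
position: [0.6551, -0.1316, 0.0975]
tool_rot: [-3.141, 0.0, 1.666]
wrist_force: [-0.4, 0.6, -0.8]
finger_gap: 0.453
grip_force: 60.4
[ 0.65490475 -0.132       0.09759226] [-3.14138704e+00  1.36090342e-04  1.66502434e+00] [-0.21821762 -0.31531203 -0.6448256 ] 0.4534971771617476
```

View pics/w2.png

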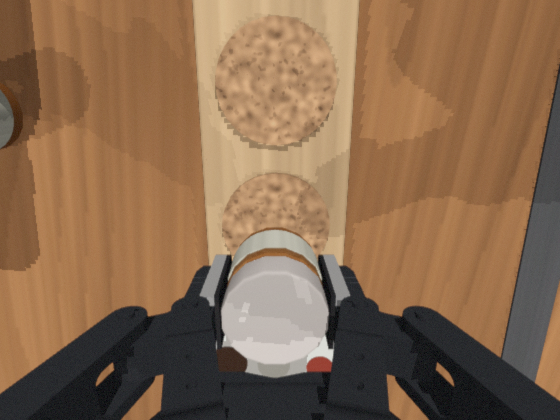

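The jar is upright between the fingers with its lid at (275,310), above pad 4, which is partly visible at (275,220). Next I'm measuring lid height and centre.

```bash
cat >> h.py <<'E'
def lid(f,u,v,tol=.004,r=70):
    P=world(f);z=np.nanmedian(P[v-5:v+6,u-5:u+6,2]);vv,uu=np.mgrid[:420,:560]
    m=(abs(P[...,2]-z)<tol)&(np.hypot(uu-u,vv-v)<r)&(f['color'].min(2)>110)
    w=P[m];print('lid z',round(float(z),4),'c',np.round((w.max(0)+w.min(0))[:2]/2,4),'mean',np.round(w.mean(0)[:2],4),'ext',np.round((w.max(0)-w.min(0))[:2],4))
E
python3 - <<'E'
from h import *
f=dict(np.load('/tmp/w2.npz'));lid(f,275,310)
P=world(f)
# pad3 in this view
print(np.round(P[82,276],4),np.round([P[15,276],P[147,276],P[82,216],P[82,336]],4).tolist())
E
```

```text
lid z 0.115 c [ 0.6534 -0.1312] mean [ 0.6541 -0.1292] ext [0.0472 0.0405]
[ 0.6469 -0.0454  0.0188] [[0.6436, -0.0116, 0.0157], [0.6503, -0.0815, 0.0154], [0.6138, -0.0486, 0.0196], [0.6802, -0.0422, 0.0179]]
```

```bash
python3 -m creep '[[[0,0,0,0,0,-0.02,0.03],[0,0,0,0,0,-0.015,0.03],[0,0,0,0,0,-0.008,0.03],[0,0,0,0,0,-0.003,0.03],[0,0,0,0,0,-0.002,0.03],[0,0,0,0,0,0,0.03],[0,0,0,0,0,0,0.03]]]'
python3 -m creep '[[[0,0,0,0,0,-0.001,0.03],[0,0,0,0,0,-0.001,0.03],[0,0,0,0,0,0,0.03]]]'
```

```text
clock: 4.95
position: [0.656, -0.1312, 0.0498]
tool_rot: [3.141, 0.0, 1.666]
wrist_force: [-0.7, -0.7, -0.2]
finger_gap: 0.455
grip_force: 60.4
clock: 5.25
position: [0.6557, -0.1312, 0.0472]
tool_rot: [-3.141, -0.0, 1.666]
wrist_force: [0.4, -0.4, -0.9]
finger_gap: 0.453
grip_force: 60.4
```

```bash
python3 -m creep '[[[0,0,0,0,0,-0.001,0.03],[0,0,0,0,0,0,0.03],[0,0,0,0,0,0,0.03]]]'
```

```text
clock: 5.55
position: [0.6558, -0.1312, 0.0466]
tool_rot: [3.141, 0.0, 1.666]
wrist_force: [-2.3, 0.4, 4.5]
finger_gap: 0.452
grip_force: 60.6
```

```bash
python3 -m creep '[[[0,0,0,0,0,0,0.05],[0,0,0,0,0,0,0.065],[0,0,0,0,0,0,0.0854],[0,0,0,0,0,0,0.0854],[0,0,0,0,0,0,0.0854],[0,0,0,0,0,0.02,0.0854],[0,0,0,0,0,0.04,0.0854],[0,0,0,0,0,0.04,0.0854]]]'
python3 -m creep '[[[0,0,0,-0.025,0.007,0,0.0854],[0,0,0,-0.035,0.01,0,0.0854],[0,0,0,-0.035,0.01,0,0.0854],[0,0,0,-0.035,0.01,0,0.0854],[0,0,0,-0.035,0.01,0,0.0854],[0,0,0,-0.0205,0.0046,0,0.0854],[0,0,0,0,0,0,0.0854],[0,0,0,0,0,0,0.0854]]]'
python3 - <<'E'
from h import *
f=grab('top','t3');lid(f,340,170,r=25)
f=grab('wrist','w3');P=world(f)
m=(abs(P[...,2]-.066)<.006)&(np.hypot(P[...,0]-.4700,P[...,1]+.0798)<.035)
w=P[m];print((w.max(0)+w.min(0))/2,w.max(0)-w.min(0),arm.sense()['position'])
E
```

```text
clock: 6.35
position: [0.6553, -0.131, 0.1469]
tool_rot: [-3.14, -0.001, 1.666]
wrist_force: [0.3, -0.2, 0.8]
finger_gap: 1.0
grip_force: 0.0
clock: 7.15
position: [0.4705, -0.0797, 0.1468]
tool_rot: [3.14, 0.001, 1.666]
wrist_force: [-0.3, -0.7, -0.0]
finger_gap: 1.002
grip_force: 0.0
lid z 0.0623 c [ 0.6557 -0.1317] mean [ 0.6555 -0.1312] ext [0.0388 0.0392]
[ 0.46900484 -0.07890332  0.06431074] [0.04491461 0.04527366 0.00861414] [ 0.47092192 -0.07985379  0.14639092]
```

View pics/t3.png

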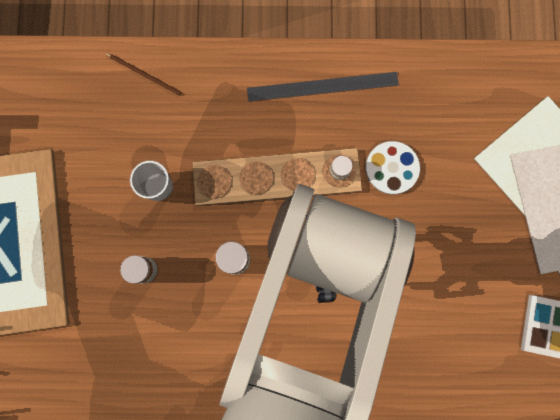

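The top view shows the small jar's lid at (342,166), centred on pad 4 and measured at (0.656,-0.132). Next is the medium jar.

```bash
python3 -m creep '[[[0,0,0,0,0,-0.03,0.0854],[0,0,0,0,0,-0.03,0.0854],[0,0,0,0,0,-0.03,0.0854],[0,0,0,0,0,-0.018,0.0854],[0,0,0,0,0,0,0.07],[0,0,0,0,0,0,0.055],[0,0,0,0,0,0,0.035],[0,0,0,0,0,0,0.035],[0,0,0,0,0,0,0.035],[0,0,0,0,0,0,0.035],[0,0,0,0,0,0,0.035],[0,0,0,0,0,0,0.035]]]'
python3 -m creep '[[[0,0,0,0,0,0.01,0.035],[0,0,0,0,0,0.025,0.035],[0,0,0,0,0,0.025,0.035],[0,0,0,0.0172,0.0039,0.015,0.035],[0,0,0,0.03,0.005,0,0.035],[0,0,0,0.035,0.006,0,0.035],[0,0,0,0.035,0.007,0,0.035],[0,0,0,0.03,0.006,0,0.035],[0,0,0,0.02,0.004,0,0.035],[0,0,0,0.01,0.001,0,0.035],[0,0,0,0,0,0,0.035],[0,0,0,0,0,0,0.035]]]'
python3 - <<'E'
from h import *
f=grab('wrist','w4');lid(f,275,310);s=arm.sense();print(s['position'])
E
```

```text
clock: 8.45
position: [0.4711, -0.0799, 0.0396]
tool_rot: [3.139, 0.001, 1.666]
wrist_force: [-0.0, -1.1, 7.0]
finger_gap: 0.526
grip_force: 61.4
clock: 9.65
position: [0.6467, -0.0468, 0.1135]
tool_rot: [-3.141, -0.0, 1.666]
wrist_force: [-1.0, 0.2, -0.5]
finger_gap: 0.522
grip_force: 61.5
lid z 0.1401 c [ 0.6455 -0.0432] mean [ 0.6454 -0.0416] ext [0.044  0.0413]
[ 0.64656905 -0.04688692  0.11356534]
```

```bash
python3 -m creep '[[[0,0,0,0,0,-0.02,0.035],[0,0,0,0,0,-0.018,0.035],[0,0,0,0.0005,0,-0.01,0.035],[0,0,0,0,0,-0.004,0.035],[0,0,0,0,0,-0.001,0.035],[0,0,0,0,0,-0.001,0.035],[0,0,0,0,0,0,0.035],[0,0,0,0,0,0,0.035]]]'
python3 -m creep '[[[0,0,0,0,0,-0.001,0.035],[0,0,0,0,0,0,0.035]]]'
```

```text
clock: 10.5
position: [0.6481, -0.0467, 0.0598]
tool_rot: [3.141, 0.0, 1.666]
wrist_force: [0.2, 0.3, -1.6]
finger_gap: 0.527
grip_force: 61.5
clock: 10.7
position: [0.6479, -0.0467, 0.0583]
tool_rot: [-3.141, -0.0, 1.666]
wrist_force: [-0.0, 0.4, -1.7]
finger_gap: 0.522
grip_force: 61.5
```

```bash
python3 -m creep '[[[0,0,0,0,0,-0.001,0.035],[0,0,0,0,0,0,0.035],[0,0,0,0,0,0,0.035]]]'
```

```text
clock: 11.0
position: [0.648, -0.0467, 0.0576]
tool_rot: [3.141, 0.0, 1.666]
wrist_force: [-2.9, 0.3, 5.8]
finger_gap: 0.525
grip_force: 61.7
```

```bash
python3 -m creep '[[[0,0,0,0,0,0,0.055],[0,0,0,0,0,0,0.07],[0,0,0,0,0,0,0.0854],[0,0,0,0,0,0,0.0854],[0,0,0,0,0,0,0.0854],[0,0,0,0,0,0.02,0.0854],[0,0,0,0,0,0.04,0.0854],[0,0,0,0,0,0.04,0.0854],[0,0,0,0,0,0.02,0.0854]]]'
python3 -m creep '[[[0,0,0,-0.017,0.025,0,0.0854],[0,0,0,-0.02,0.031,0,0.0854],[0,0,0,-0.02,0.031,0,0.0854],[0,0,0,-0.02,0.031,0,0.0854],[0,0,0,-0.02,0.031,0,0.0854],[0,0,0,-0.02,0.031,0,0.0854],[0,0,0,-0.02,0.031,0,0.0854],[0,0,0,-0.02,0.031,0,0.0854],[0,0,0,-0.02,0.031,0,0.0854],[0,0,0,-0.02,0.0315,0,0.0854],[0,0,0,0,0,0,0.0854],[0,0,0,0,0,0,0.0854]]]'
python3 - <<'E'
from h import *
f=grab('top','t5');lid(f,298,172,r=25)
f=grab('wrist','w5');P=world(f)
m=(abs(P[...,2]-.088)<.006)&(np.hypot(P[...,0]-.4508,P[...,1]-.258)<.04)
w=P[m];print((w.max(0)+w.min(0))/2,w.max(0)-w.min(0),arm.sense()['position'])
E
```

```text
clock: 11.9
position: [0.6487, -0.0468, 0.1811]
tool_rot: [3.138, 0.001, 1.666]
wrist_force: [0.7, -1.2, -1.0]
finger_gap: 0.997
grip_force: 0.0
clock: 13.1
position: [0.4506, 0.2583, 0.1774]
tool_rot: [3.141, 0.0, 1.668]
wrist_force: [-0.1, -0.6, 0.4]
finger_gap: 0.999
grip_force: 0.0
lid z 0.0829 c [ 0.6473 -0.046 ] mean [ 0.6475 -0.0466] ext [0.0438 0.0441]
[0.45013475 0.25971531 0.08645303] [0.05141158 0.05142164 0.00886184] [0.45126572 0.25736008 0.17727554]
```

View pics/t5.png

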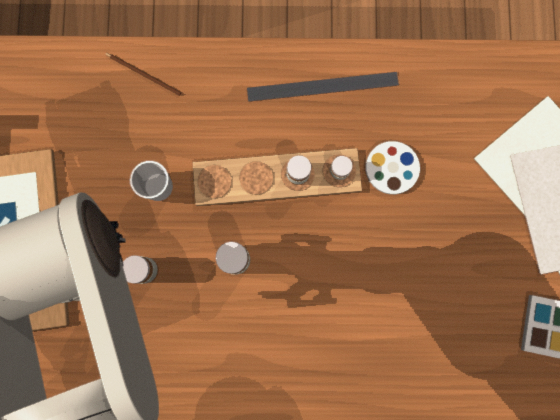

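View pics/w5.png

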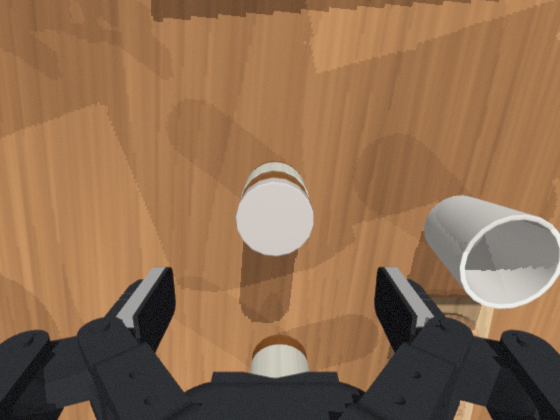

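The top view shows the medium lid at (299,168), centred on pad 3. The wrist view shows the large lid at (275,215), centred between the fingers, with the cup clear at right (500,255).

```bash
python3 -m creep '[[[0,0,0,0,0.0005,-0.035,0.0854],[0,0,0,0,0,-0.035,0.0854],[0,0,0,0,0,-0.035,0.0854],[0,0,0,0,0,-0.017,0.0854],[0,0,0,0,0,0,0.075],[0,0,0,0,0,0,0.06],[0,0,0,0,0,0,0.04],[0,0,0,0,0,0,0.04],[0,0,0,0,0,0,0.04],[0,0,0,0,0,0,0.04],[0,0,0,0,0,0,0.04],[0,0,0,0,0,0,0.04]]]'
python3 -m creep '[[[0,0,0,0,0,0.01,0.04],[0,0,0,0,0,0.025,0.04],[0,0,0,0,0,0.035,0.04],[0,0,0,0,0,0.035,0.04],[0,0,0,0.01,-0.012,0.015,0.04],[0,0,0,0.02,-0.023,0,0.04],[0,0,0,0.025,-0.03,0,0.04],[0,0,0,0.03,-0.035,0,0.04],[0,0,0,0.03,-0.035,0,0.04],[0,0,0,0.03,-0.035,0,0.04],[0,0,0,0.025,-0.03,0,0.04],[0,0,0,0.0186,-0.0206,0,0.04]]]'
python3 -m creep '[[[0,0,0,0,0,0,0.04],[0,0,0,0,0,0,0.04],[0,0,0,0,0,0,0.04]]]'
python3 - <<'E'
from h import *
f=grab('wrist','w6');lid(f,275,310);s=arm.sense();print(s['position'])
E
```

```text
clock: 14.4
position: [0.4519, 0.2584, 0.0568]
tool_rot: [3.139, -0.0, 1.666]
wrist_force: [0.9, -2.1, 8.1]
finger_gap: 0.596
grip_force: 62.9
clock: 15.6
position: [0.6407, 0.0354, 0.1761]
tool_rot: [3.141, 0.0, 1.665]
wrist_force: [-0.6, 2.3, -2.1]
finger_gap: 0.598
grip_force: 62.8
clock: 15.9
position: [0.6391, 0.0384, 0.1758]
tool_rot: [3.141, -0.0, 1.667]
wrist_force: [-0.1, 0.0, -1.7]
finger_gap: 0.602
grip_force: 63.0
lid z 0.2071 c [0.6372 0.0459] mean [0.6375 0.0481] ext [0.0442 0.0407]
[0.63902997 0.03858549 0.17586513]
```

```bash
python3 -m creep '[[[0,0,0,0,-0.001,-0.025,0.04],[0,0,0,0,0,-0.035,0.04],[0,0,0,0,0,-0.025,0.04],[0,0,0,0,0,-0.01,0.04],[0,0,0,0,0,-0.003,0.04],[0,0,0,0,0,-0.001,0.04],[0,0,0,0,0,0,0.04],[0,0,0,0,0,0,0.04]]]'
python3 -m creep '[[[0,0,0,0,0,-0.001,0.04],[0,0,0,0,0,0,0.04]]]'
```

```text
clock: 16.75
position: [0.64, 0.0367, 0.0775]
tool_rot: [3.14, 0.0, 1.666]
wrist_force: [0.7, -0.5, -0.4]
finger_gap: 0.602
grip_force: 63.0
clock: 16.95
position: [0.6396, 0.0367, 0.0755]
tool_rot: [3.141, 0.0, 1.666]
wrist_force: [-0.3, -0.5, -2.4]
finger_gap: 0.597
grip_force: 63.0
```

```bash
python3 -m creep '[[[0,0,0,0,0,-0.001,0.04],[0,0,0,0,0,0,0.04],[0,0,0,0,0,0,0.04]]]'
```

```text
clock: 17.25
position: [0.6397, 0.0367, 0.0748]
tool_rot: [3.141, 0.0, 1.666]
wrist_force: [-1.8, 0.2, 5.5]
finger_gap: 0.6
grip_force: 63.6
```

```bash
python3 -m creep '[[[0,0,0,0,0,0,0.06],[0,0,0,0,0,0,0.07],[0,0,0,0,0,0,0.0854],[0,0,0,0,0,0,0.0854],[0,0,0,0,0,0,0.0854],[0,0,0,0,0,0.02,0.0854],[0,0,0,0,0,0.04,0.0854],[0,0,0,0,0,0.04,0.0854],[0,0,0,0,0,0.02,0.0854]]]'
python3 -m creep '[[[0,0,0,-0.022,0.005,0,0.0854],[0,0,0,-0.035,0.008,0,0.0854],[0,0,0,-0.035,0.008,0,0.0854],[0,0,0,-0.035,0.008,0,0.0854],[0,0,0,-0.025,0.007,0,0.0854],[0,0,0,-0.015,0.0035,0,0.0854],[0,0,0,0,0,0,0.0854],[0,0,0,0,0,0,0.0854]]]'
python3 - <<'E'
from h import *
f=grab('top','t7');P=world(f)
m=(abs(P[...,2]-.106)<.004)&(np.hypot(P[...,0]-.6394,P[...,1]-.038)<.045)
w=P[m];print((w.max(0)+w.min(0))/2,w.max(0)-w.min(0))
f=grab('wrist','w7');P=world(f)
m=(abs(P[...,2]-.112)<.006)&(np.hypot(P[...,0]-.473,P[...,1]-.0766)<.04)
w=P[m];print((w.max(0)+w.min(0))/2,w.max(0)-w.min(0),arm.sense()['position'])
E
```

```text
clock: 18.15
position: [0.6402, 0.0367, 0.1981]
tool_rot: [3.138, 0.001, 1.666]
wrist_force: [0.7, -0.2, -0.1]
finger_gap: 1.002
grip_force: 0.0
clock: 18.95
position: [0.473, 0.0762, 0.1946]
tool_rot: [3.141, 0.0, 1.666]
wrist_force: [0.9, 0.7, 0.2]
finger_gap: 0.999
grip_force: 0.0
[0.63966334 0.03716122 0.106006  ] [0.05014647 0.05055332 0.00792374]
[0.47229752 0.07805334 0.11021623] [0.05739417 0.05744298 0.0083006 ] [0.47326352 0.07598827 0.1942296 ]
```

View pics/t7.png

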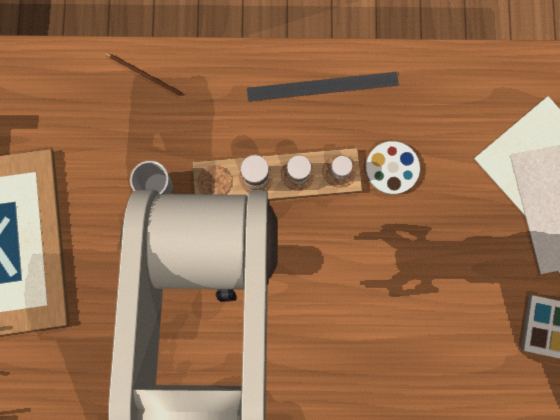

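The top view shows the large lid at (255,170) on pad 2, within 1 mm of its middle. Last is the tallest jar.

```bash
python3 -m creep '[[[0,0,0,0,0.001,-0.035,0.0854],[0,0,0,0,0,-0.035,0.0854],[0,0,0,0,0,-0.03,0.0854],[0,0,0,0,0,-0.0165,0.0854],[0,0,0,0,0,0,0.075],[0,0,0,0,0,0,0.065],[0,0,0,0,0,0,0.045],[0,0,0,0,0,0,0.045],[0,0,0,0,0,0,0.045],[0,0,0,0,0,0,0.045],[0,0,0,0,0,0,0.045],[0,0,0,0,0,0,0.045]]]'
python3 -m creep '[[[0,0,0,0,0,0.01,0.045],[0,0,0,0,0,0.02,0.045],[0,0,0,0,0,0.03,0.045],[0,0,0,0,0,0.02,0.045],[0,0,0,0.0183,0.0053,0,0.045],[0,0,0,0.025,0.007,0,0.045],[0,0,0,0.03,0.009,0,0.045],[0,0,0,0.03,0.009,0,0.045],[0,0,0,0.025,0.007,0,0.045],[0,0,0,0.02,0.005,0,0.045],[0,0,0,0.01,0.003,0,0.045],[0,0,0,0,0,0,0.045]]]'
python3 -m creep '[[[0,0,0,0,0,0,0.045],[0,0,0,0,0,0,0.045],[0,0,0,0,0,0,0.045]]]'
python3 - <<'E'
from h import *
f=grab('wrist','w8');lid(f,275,310);s=arm.sense();print(s['position'])
E
```

```text
clock: 20.25
position: [0.4733, 0.0772, 0.079]
tool_rot: [3.14, 0.0, 1.666]
wrist_force: [-0.8, -0.9, 6.5]
finger_gap: 0.664
grip_force: 64.5
clock: 21.45
position: [0.6313, 0.1227, 0.1578]
tool_rot: [-3.141, -0.0, 1.666]
wrist_force: [-0.8, 0.1, -2.6]
finger_gap: 0.665
grip_force: 65.0
clock: 21.75
position: [0.6303, 0.1224, 0.1582]
tool_rot: [3.141, -0.0, 1.666]
wrist_force: [0.1, -0.1, -2.7]
finger_gap: 0.66
grip_force: 65.0
lid z 0.1913 c [0.6286 0.1322] mean [0.6286 0.1343] ext [0.0431 0.0406]
[0.63040676 0.12238653 0.15816049]
```

```bash
python3 -m creep '[[[0,0,0,0.0005,0,-0.02,0.045],[0,0,0,0,0,-0.022,0.045],[0,0,0,0,0,-0.01,0.045],[0,0,0,0,0,-0.004,0.045],[0,0,0,0,0,-0.001,0.045],[0,0,0,0,0,-0.001,0.045],[0,0,0,0,0,0,0.045],[0,0,0,0,0,0,0.045]]]'
python3 -m creep '[[[0,0,0,0,0,-0.001,0.045],[0,0,0,0,0,-0.001,0.045],[0,0,0,0,0,0,0.045]]]'
```

```text
clock: 22.6
position: [0.6315, 0.1225, 0.1004]
tool_rot: [3.141, 0.0, 1.666]
wrist_force: [-0.4, 0.3, -2.6]
finger_gap: 0.663
grip_force: 64.9
clock: 22.9
position: [0.6313, 0.1225, 0.0976]
tool_rot: [-3.141, 0.0, 1.666]
wrist_force: [0.7, -0.4, -3.7]
finger_gap: 0.669
grip_force: 64.9
```

```bash
python3 -m creep '[[[0,0,0,0,0,-0.001,0.045],[0,0,0,0,0,0,0.045],[0,0,0,0,0,0,0.045]]]'
```

```text
clock: 23.2
position: [0.6314, 0.1226, 0.097]
tool_rot: [3.141, -0.0, 1.666]
wrist_force: [-2.3, 0.5, 3.4]
finger_gap: 0.665
grip_force: 65.1
```

Contact. Releasing, rising and backing off.

```bash
python3 -m creep '[[[0,0,0,0,0,0,0.065],[0,0,0,0,0,0,0.075],[0,0,0,0,0,0,0.0854],[0,0,0,0,0,0,0.0854],[0,0,0,0,0,0,0.0854],[0,0,0,0,0,0.02,0.0854],[0,0,0,0,0,0.035,0.0854],[0,0,0,0,0,0.035,0.0854],[0,0,0,0,0,0.035,0.0854]]]'
python3 -m creep '[[[0,0,0,-0.03,0,0,0.0854],[0,0,0,-0.04,0,0,0.0854],[0,0,0,-0.04,0,0,0.0854],[0,0,0,-0.04,0,0,0.0854],[0,0,0,-0.03,0,0,0.0854],[0,0,0,-0.02,0,0,0.0854],[0,0,0,0,0,0,0.0854],[0,0,0,0,0,0,0.0854]]]'
python3 - <<'E'
from h import *
grab('side','s9');f=grab('top','t9');P=world(f)
for z,x,y in[(.129,.6313,.1225),(.105,.6394,.0379),(.083,.6474,-.0468),(.063,.6555,-.1314)]:
    m=(abs(P[...,2]-z)<.005)&(np.hypot(P[...,0]-x,P[...,1]-y)<.04)
    w=P[m];print(np.round((w.max(0)+w.min(0))/2-[x,y,0],4))
E
```

```text
clock: 24.1
position: [0.6311, 0.1225, 0.2231]
tool_rot: [-3.141, -0.0, 1.666]
wrist_force: [0.9, -1.0, 0.2]
finger_gap: 1.0
grip_force: 0.0
clock: 24.9
position: [0.4315, 0.1225, 0.2222]
tool_rot: [3.14, 0.0, 1.666]
wrist_force: [-0.6, -0.1, 0.0]
finger_gap: 1.001
grip_force: 0.0
[-0.001  -0.0007  0.1291]
[-0.0004 -0.0006  0.1049]
[-0.0007  0.0008  0.0832]
[-0.     -0.0001  0.0631]
```

View pics/t9.png

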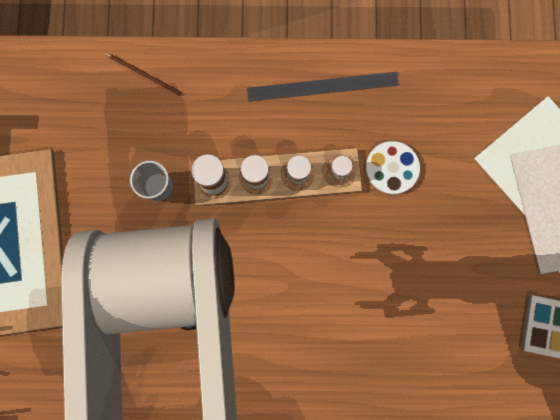

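View pics/s9.png

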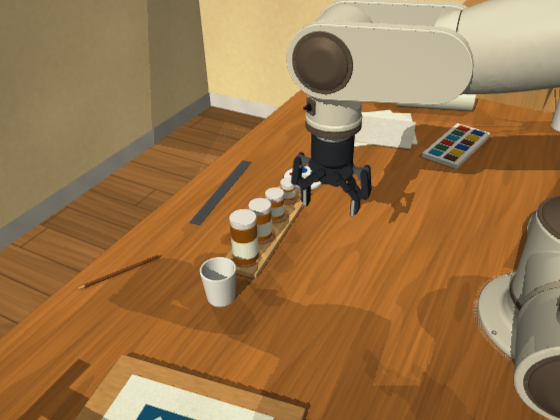

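Both views show the four jars upright on their pads (lids at (208,170), (255,170), (299,168) and (342,166) in the top view), about 1 mm from the pad middles. The cup at (150,180) and the palette at (393,167) have not moved, and the gripper is clear.

```bash
python3 -c "from bench import arm;print(arm.close_job())"
```

```text
the job is handed in; nothing more can be done
None
```

The job is handed in at about 25 s of the 86 s allowed: all four jars stand upright within about 1 mm of their pad middles, shortest by the palette to tallest by the cup, with the palette and cup left where they were.

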